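# Find the spindle flat and hold the drive collar on it

### The job

Pinch the upright steel spindle of the light box's turntable across its flat and turn it until the flat faces the notched key guide at the light box's edge. Then lift the brass collar with the thumb-screw, lower it over the spindle with the screw on the flat's side, and hold it there, upright, clear of the turntable and wholly within the length of the flat, drawn sideways so that the inner tip of its screw presses on the flat; the flat must still face the guide. Finish while still holding the collar like this, ready for someone to tighten the screw, and leave the other things on the table undisturbed.

Things in the scene. Friction and masses are not known exactly. Their poses are not given: they have to be found in the camera images.
- lightbox: Grey light box, 300 x 300 mm, 57 mm high to its white cracked top, standing fixed on the table at varying place and yaw. Origin: centre of its underside; the turntable's axis is the vertical through it. Its +x axis points from the turntable axis to the key guide.
- key_guide (a point): Middle of the key guide: dark steel upright plate 44 mm wide, 8 mm thick, 30 mm high with a U notch 14 mm wide in its top, fixed on the light box 135 mm from the turntable axis. The point is 22 mm above the light box top.
- turntable (a joint): Turn of the aluminium turntable (disc 200 mm across, 10 mm thick, top 67 mm above the table) with its spindle, rad, counter-clockwise from above positive; 0 when the flat faces the key guide squarely (aim within 0.2). Stops at -3 and 3; starts between 0.5 and 1.3. Friction of 0.08 N m keeps it where it is left.
- flat (a point): Centre of the flat, 109.5 mm above the table; +x points straight out of the flat, z up. The steel spindle, 26 mm in diameter, stands 70 mm above the disc: round for 15 mm, then D-shaped with one flat 8.5 mm from the axis, 55 mm long (from 82 mm above the table up), 20 mm wide; 21.5 mm across flat and back. The top 3 mm taper.
- spindle_top (a point): Centre of the spindle's top end, on the turntable axis, 137 mm above the table.
- collar: Loose brass collar, 50 mm across, bore 32 mm, 26 mm high, 0.24 kg, lying flat on the table. Origin: centre of its underside. Its +x runs out along the steel thumb-screw, 13 mm up, whose 16 mm head ends 42 mm from the axis. Centred on the spindle, screw on the flat's side, it has 3 mm play and 3 mm from tip to flat: move it about 3 mm along its -x to touch, then press a few newtons.
- screw_tip (a point): Inner end of the thumb-screw, 5 mm thick, standing 4.5 mm into the collar's bore: 11.5 mm from the collar's axis along its +x, 13 mm above its underside.
- spacer: Plain brass ring without a screw, 50 mm across, 12 mm high, bystander: leave alone. Origin: centre of underside.
- spool: Matte aluminium spool, 90 mm across, 40 mm high, bystander. Origin: centre of underside.
- case: Green plastic leader case, 132 x 92 x 30 mm, bystander. Origin: centre of underside.
- folder: Smooth bone folder, flat strip about 160 x 22 x 5 mm along its x axis, bystander. Origin: centre of underside.
- loupe: Small black loupe, 36 mm across, 36 mm high, standing on a corner of the light box, bystander. Origin: centre of underside.
- jar: Amber glass jar, 52 mm across, 60 mm high, bystander. Origin: centre of underside.
Mind the look-alikes: they are no part of the job. What is shaped like the collar but orange or pink is not meant.

How it is judged:
By the outcome, as a careful person would: the job done as asked, in the order asked, and still so for the second after the job is handed in, while the arm keeps its last pose, push and grip.
It also fails if it takes over 59 s, if anything falls off the work surface, if the arm or the gripper's body presses on something with over 40 N, if the wrist force passes 120 N, or if a joint passes its speed limit or range.

### The arm

A 7-joint arm with a two-finger parallel gripper is mounted at the origin on the work surface. World frame = base frame: x ahead of the robot, y to its left, z up, the work surface at z = 0. Lengths are in m, angles in rad, forces in N, time in s.
With the tool pointing down it reaches from about 0.4 to 0.85 m from the base axis. Payload 4.5 kg.
Tool frame: the origin (TCP) lies at the very end of the fingers, on their centre line; the grasp point (between the pads) lies 19 mm behind it; z points along the fingers, x is the direction in which the jaws open and shut, and the axes are right-handed (so a half turn about z gives the same grasp; the last joint's range is limited). The gripper opens to 85 mm and grips with 20 to 120 N. Pads are 22 mm wide; open, the fingers measure 114 mm over their backs; the gripper's body (76 mm by 85 mm) begins 54 mm behind the grasp point. The pads swing forward as they close: fully open they stand 13 mm farther back than shut.
Start: joints at [-1.159, 0.689, -0.195, 1.565, 0.157, 0.902, -0.215], TCP at [0.231, 0.581, 0.231] pointing down, gripper open.
Joint ranges: [-3.01, 3.01], [-0.46, 2.08], [-1.47, 1.51], [0.13, 2.56], [-1, 4.14], [0.04, 2.09], [-2.66, 2.66]. Speed limits (rad/s): [2.57, 2.57, 3.14, 3.14, 3.14, 3.14, 3.14].

### API

Orientations are given as a 3x3 rotation matrix whose columns are the frame's x, y, z axes.
In Python, from station import sense, get_image, calibration, hand_in gives the robot as it stands.
- The arm moves only by the shell command python3 -m jog 'ROWS'. ROWS is JSON, one flat list of numbers, 5 for each row, row after row: the closure in counts, from 0 (fully open) to 255 (shut), then the shift along the tool's x, y, z in m, then the turn about the tool's z in rad. In form: [gripper, tx, ty, tz, spin, gripper, tx, ty, tz, spin, ...]. A call has 1 to 12 rows; each row is the pose to reach, as a shift and turn from the pose measured when the call began, along the tool's axes at that moment; what a row does not reach only later rows make up. A row lasts 1/10 s, in which the tool goes at most 50 mm and 8.59 degrees, less where a joint would pass 70% of its speed; a pose out of reach is approached as far as the arm can. A call with a gripper value outside its range is refused whole. The fingers move at their own pace and stop on an object; the grip force is fixed at half the most. Time passes only in rows, so rows that repeat a pose let the fingers close. It gives the time, the measured TCP pose, the force and the opening at its end, in the units of the state.
- sense(): the state, without advancing time (a new reading comes with each control period).
- get_image(name): name is "scene" or "top"; returns (picture, depth): 420x560x3 uint8, red, green, blue; 420x560 float32, m along the optical axis (not along the pixel's ray), 0 where there is no reading.
- calibration(name): a dict with "intrinsics" (3x3 intrinsics, pixels), "R" (3x3) and "t" (3): a world point X has camera coordinates R X + t. Camera axes: x right, y down, z forward; pixel columns grow to the right and rows downward; lengths in m; the calibration is good to about 2 mm. A picture is of the moment at which its call begins. calibration takes no time and is no camera call.
- hand_in(): hands the job in, once; it reports no verdict.
The state is a dict: "time": time; "joint_positions": joint angles; "dq": joint speeds; "joint_efforts": joint torques, N m; "tool_pos": TCP position; "ee_rot": TCP orientation; "wrist_force": force on the tool from outside, world axes, zero at the start; "torque": the same for the moment, N m; "grip_width": finger opening in m.
Only numpy, scipy, OpenCV 4.12 (cv2) and the standard library are available. Lean on these libraries where they do the work, as an engineer would, in place of code of your own. Each camera call takes 0.05 s, during which the arm holds its last target.

## Working session

There is one attempt and no reset: what is moved stays moved. The work goes in short steps, Python scripts to look and compute and a shell command to move; the robot and the scene stay as the last step left them, time stands still between calls to the robot, and variables do not carry over. Pictures are saved under pics/ and viewed, and the job is handed in when it is done.

```bash
mkdir -p pics; ls
python3 - <<'E'
from station import *
import cv2,numpy as np
s=sense();print({k:np.round(v,3).tolist() for k,v in s.items()})
for n in("scene","top"):
    im,d=get_image(n);np.savez(f"{n}0.npz",im=im,d=d)
    cv2.imwrite(f"pics/{n}0.png",cv2.cvtColor(im,cv2.COLOR_RGB2BGR))
    c=calibration(n);print(n,{k:np.round(v,3).tolist() for k,v in c.items()})
E
```

```text
pics
{'time': 0.0, 'joint_positions': [-1.159, 0.69, -0.195, 1.566, 0.157, 0.902, -0.215], 'dq': [-0.002, 0.0, -0.0, 0.001, -0.0, -0.0, -0.0], 'joint_efforts': [-0.001, -53.961, -1.267, -15.854, 0.009, 0.01, 0.0], 'tool_pos': [0.23, 0.58, 0.23], 'ee_rot': [[0.369, 0.93, -0.001], [0.93, -0.369, -0.002], [-0.002, 0.0, -1.0]], 'wrist_force': [-0.458, 0.856, -0.845], 'torque': [0.005, 0.031, 0.016], 'grip_width': 0.085}
scene {'intrinsics': [[421.359, 0.0, 278.368], [0.0, 421.359, 210.123], [0.0, 0.0, 1.0]], 'R': [[0.366, 0.931, 0.006], [0.567, -0.218, -0.795], [-0.738, 0.294, -0.607]], 't': [-0.271, -0.195, 1.494]}
top {'intrinsics': [[512.028, 0.0, 270.768], [0.0, 512.028, 197.003], [0.0, 0.0, 1.0]], 'R': [[0.021, -1.0, -0.007], [-0.993, -0.02, -0.117], [0.117, 0.01, -0.993]], 't': [0.06, 0.55, 1.734]}
```

View pics/scene0.png

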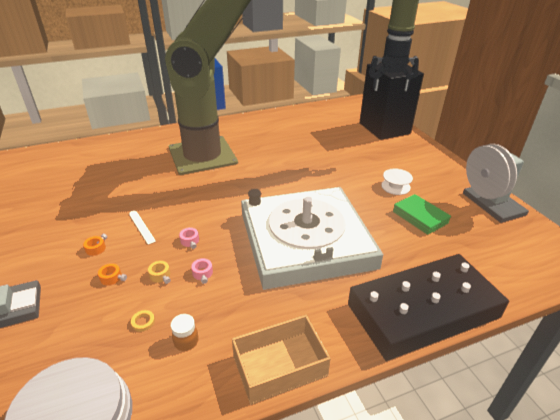

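View pics/top0.png

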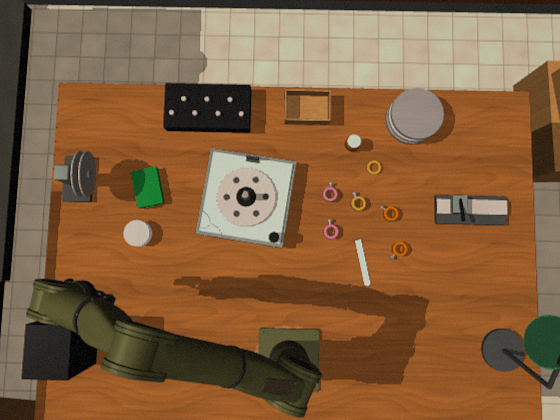

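Candidates for the collar in the scene view: yellow with screw (158,272), orange (95,245) and (110,273), pink (189,237) and (202,269), and the plain ring (142,320), which is the spacer. The description fits (158,272), which is top (358,202). I'll check it in a close crop.

```bash
cat > h.py <<'E'
import numpy as np,cv2
from station import *
def grab(n,tag):
    im,d=get_image(n);np.savez(f"{n}{tag}.npz",im=im,d=d);return im,d
def ray(n,u,v,z):
    c=calibration(n);K,R,t=[np.array(c[k]) for k in("intrinsics","R","t")]
    dd=R.T@np.linalg.solve(K,[u,v,1.]);o=-R.T@t
    return o+dd*(z-o[2])/dd[2]
def proj(n,X):
    c=calibration(n);K,R,t=[np.array(c[k]) for k in("intrinsics","R","t")]
    p=K@(R@np.array(X)+t);return p[:2]/p[2]
def crop(im,x0,y0,w,h,s,f):
    cv2.imwrite(f,cv2.resize(cv2.cvtColor(im[y0:y0+h,x0:x0+w],cv2.COLOR_RGB2BGR),None,fx=s,fy=s,interpolation=cv2.INTER_CUBIC))
E
python3 - <<'E'
from h import *
a=np.load("scene0.npz")["im"];b=np.load("top0.npz")["im"]
crop(a,70,220,160,120,5,"pics/c_s.png")
crop(b,310,150,110,80,7,"pics/c_t.png")
crop(b,190,140,120,110,5,"pics/lb_t.png")
crop(a,230,170,160,120,5,"pics/lb_s.png")
E
```

```text
(no output)
```

View pics/c_s.png

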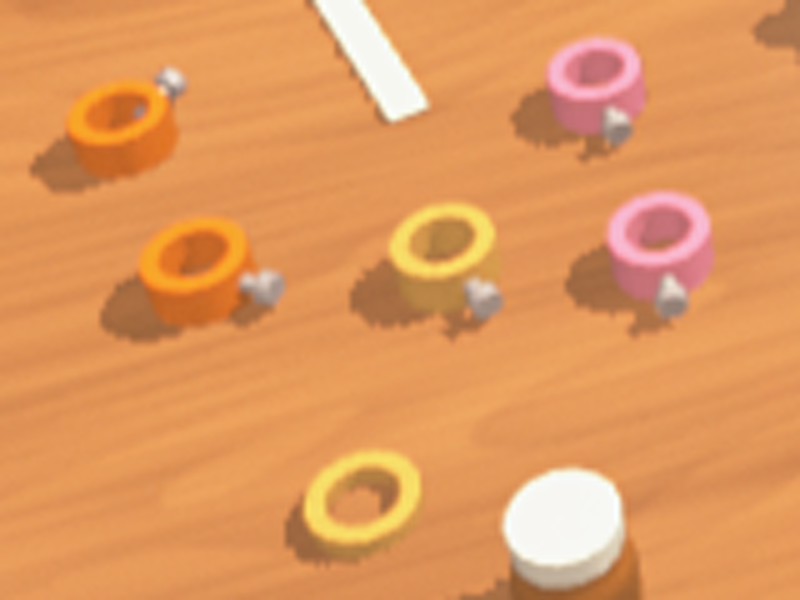

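View pics/c_t.png

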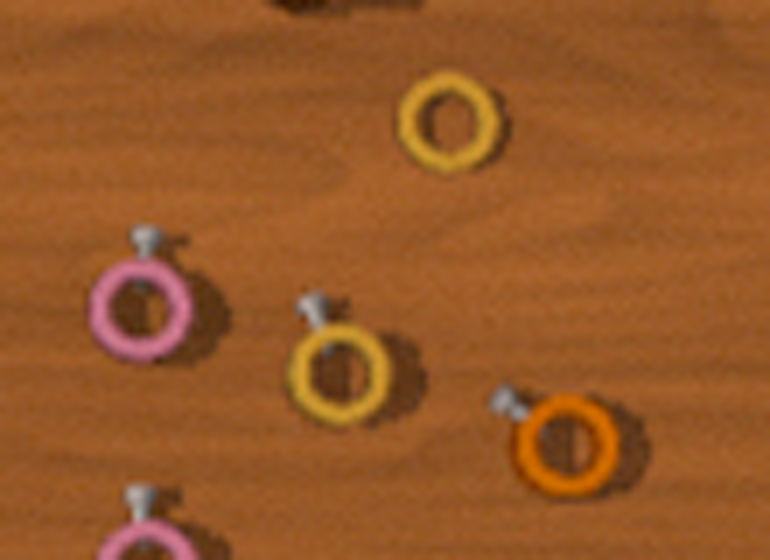

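View pics/lb_t.png

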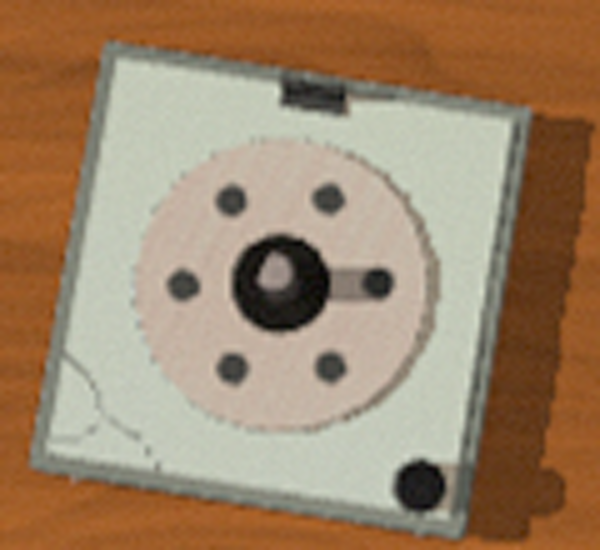

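View pics/lb_s.png

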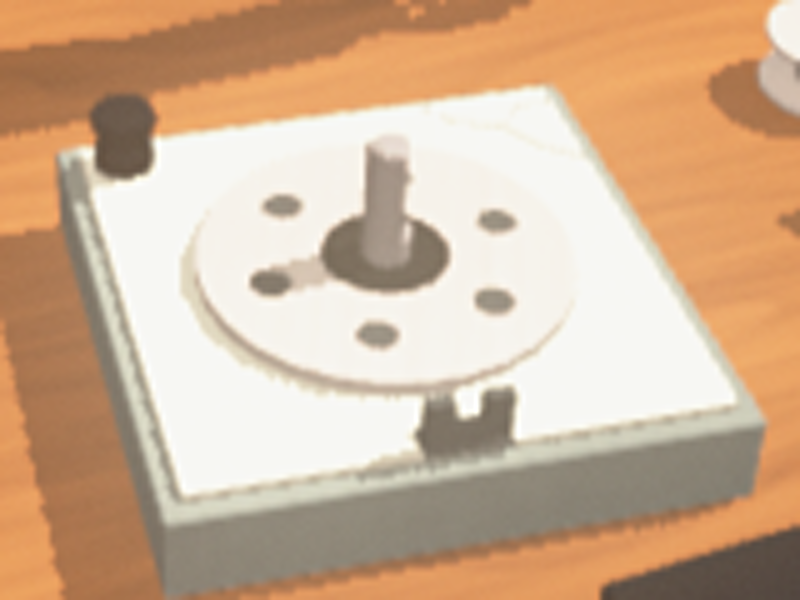

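Run:
```python
from h import *
a=np.load("scene0.npz")["im"];b=np.load("top0.npz")["im"]
x=cv2.resize(a[190:230,290:325],None,fx=11,fy=13,interpolation=cv2.INTER_NEAREST)
y=cv2.resize(b[180:212,230:264],None,fx=11,fy=16,interpolation=cv2.INTER_NEAREST)
y=cv2.resize(b[180:210,230:262],(385,520),interpolation=cv2.INTER_NEAREST)
x=cv2.resize(x,(385,520),interpolation=cv2.INTER_NEAREST)
cv2.imwrite("pics/sp.png",cv2.cvtColor(np.hstack([x,y]),cv2.COLOR_RGB2BGR))
# geometry
# lightbox top mask in top view
hsv=cv2.cvtColor(b,cv2.COLOR_RGB2HSV)
m=((hsv[...,1]<60)&(hsv[...,2]>170)).astype(np.uint8); 
w=np.zeros_like(m);w[135:255,190:310]=m[135:255,190:310]
cs,_=cv2.findContours(w,cv2.RETR_EXTERNAL,cv2.CHAIN_APPROX_NONE);c=max(cs,key=cv2.contourArea)
r=cv2.minAreaRect(c);print(r)
P=[ray("top",*p,0.057) for p in cv2.boxPoints(r)];P=np.array(P);print(P.round(4),np.linalg.norm(np.diff(P,axis=0),axis=1),P.mean(0))
# holes and hub
dk=(b.max(2)<95).astype(np.uint8)
w[:]=0;w[160:235,210:285]=dk[160:235,210:285]
n,l,st,ce=cv2.connectedComponentsWithStats(w)
for i in range(1,n):
    if st[i,4]>8: print(ce[i].round(2),st[i,4],ray("top",*ce[i],0.067).round(4))
# key guide
print(proj("top",[.5,.1,.057]))
```

```text
((245.291748046875, 196.9266815185547), (81.60209655761719, 80.81214141845703), 9.090276718139648)
[[0.4267 0.3123 0.057 ]
 [0.7018 0.2787 0.057 ]
 [0.6624 0.0009 0.057 ]
 [0.3891 0.0393 0.057 ]] [0.27713631 0.28062132 0.2759644 ] [0.5450143  0.15780057 0.057     ]
[253.68 160.55] 22 [0.6681 0.1319 0.067 ]
[255.27 179.23] 22 [0.6038 0.1248 0.067 ]
[235.95 179.73] 22 [0.6007 0.1904 0.067 ]
[245.98 196.65] 253 [0.5436 0.1548 0.067 ]
[226.23 196.59] 22 [0.5424 0.2216 0.067 ]
[265.03 196.21] 29 [0.5464 0.0904 0.067 ]
[236. 213.] 21 [0.4874 0.1869 0.067 ]
[255.75 212.85] 20 [0.4893 0.1204 0.067 ]
[273.71 233.35] 17 [0.4216 0.0584 0.067 ]
[261.93824586 210.07833286]
```

View pics/sp.png

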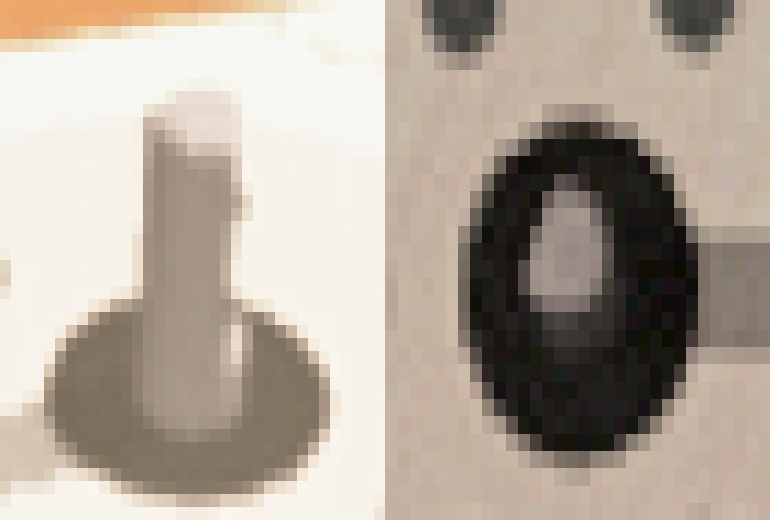

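Run:
```python
from h import *
a=np.load("scene0.npz")["im"].astype(int);b=np.load("top0.npz")["im"]
ax=np.array([.545,.1557])
for z in(.067,.075,.082,.11,.137): print(z,proj("scene",[*ax,z]).round(2),proj("top",[*ax,z]).round(2))
for v in range(196,226,2): print(v,a[v,298:318].sum(1)//3)
d=np.load("scene0.npz")["d"]
for v in range(198,224,4): print(v,d[v,300:316].round(3))
# guide
g=b[148:172,235:275].max(2)
print(g)
# collar
hsv=cv2.cvtColor(b,cv2.COLOR_RGB2HSV)
for n,f in(("scene",a.astype(np.uint8)),("top",b)):
    hsv=cv2.cvtColor(f,cv2.COLOR_RGB2HSV)
    m=((hsv[...,0]>=18)&(hsv[...,0]<34)&(hsv[...,1]>110)&(hsv[...,2]>110)).astype(np.uint8)
    k,l,st,ce=cv2.connectedComponentsWithStats(m)
    for i in range(1,k):
        if st[i,4]>25: print(n,ce[i].round(1),st[i])
```

```text
0.067 [306.92 220.33] [245.72 196.22]
0.075 [307.06 217.92] [245.59 195.94]
0.082 [307.19 215.79] [245.47 195.69]
0.11 [307.72 207.13] [245.   194.68]
0.137 [308.24 198.51] [244.52 193.67]
196 [245 245 246 245 246 246 246 245 243 240 240 241 243 245 246 246 245 245
 245 246]
198 [245 245 244 245 244 224 216 212 217 219 219 219 219 228 245 245 245 245
 245 246]
200 [241 241 240 241 238 169 157 181 199 218 217 218 221 226 241 241 241 241
 241 242]
202 [241 240 240 241 239 161 135 141 147 159 160 160 161 201 242 240 240 241
 241 241]
204 [241 240 240 241 240 150 135 143 147 148 147 146 150 183 235 241 240 240
 240 240]
206 [241 240 240 241 239 150 138 145 148 149 149 149 151 181 223 241 241 241
 240 240]
208 [241 240 240 240 222 144 139 144 148 149 150 148 165 222 241 240 240 240
 240 240]
210 [240 240 240 240 222 145 140 145 149 149 150 149 174 235 241 240 240 240
 240 240]
212 [241 241 233 230 200 142 142 145 149 151 150 149 164 221 238 242 241 241
 241 240]
214 [166 128 115 117 124 137 144 149 149 151 152 147 150 173 141 130 165 226
 236 242]
216 [113 113 113 115 124 139 145 148 150 
[... 4843 characters left out ...]
96 199 195 196 196
  196 196 196 192 179 185 166 166 197 204 205 201 201 204 205 202 202 199
  201 196 203 202]
 [196 198 199 197 198 197 197 200 195 196 194 197 193 196 196 194 198 197
  201 196 198 199 196 191 163 157 171 173 195 206 202 202 202 202 202 202
  200 206 202 199]]
scene [438.   12.1] [414   2  52  22 720]
scene [383.   10.8] [374   7  16  10 110]
scene [433.6  88.6] [421  86  26   6  48]
scene [158.  267.8] [148 261  21  15 153]
scene [102.1 271.9] [ 99 265  11  12  32]
scene [114.8 268.6] [109 264  10  12  31]
scene [142.1 318.8] [131 310  23  19 206]
scene [265.2 363.4] [ 238  342   60   45 1357]
top [373.4 167.1] [367 161  14  14  96]
top [357.8 203.2] [351 196  15  15 104]
```

```bash
python3 -m jog '[0,-0.278,0.449,0,0.11,0,-0.278,0.449,0,0.11,0,-0.278,0.449,0,0.11,0,-0.278,0.449,0,0.11,0,-0.278,0.449,0,0.11,0,-0.278,0.449,0,0.11,0,-0.278,0.449,0,0.11,0,-0.278,0.449,0,0.11,0,-0.278,0.449,0,0.11,0,-0.278,0.449,0,0.11,0,-0.278,0.449,0,0.11,0,-0.278,0.449,0,0.11]'
python3 - <<'E'
from h import *
s=sense();print(s['time'],s['tool_pos'],np.degrees(np.arctan2(s['ee_rot'][1][0],s['ee_rot'][0][0])),np.round(s['joint_positions'],2))
# geometry refinements from first pictures
b=np.load("top0.npz")["im"];a=np.load("scene0.npz")["im"]
print("guide",ray("top",252.7,157.5,.087).round(4))
print("collar top view",ray("top",358,203.2,.026).round(4), "scene bbox", ray("scene",158,268,.026).round(4))
print("screw head",ray("top",354.7,193.7,.013).round(4),ray("scene",70+483/5,220+298/5,.013).round(4))
E
```

```text
time: 1.3
tool_pos: [0.548, 0.15, 0.2304]
ee_rot: [[0.477, 0.879, 0.001], [0.879, -0.477, -0.005], [-0.004, 0.003, -1.0]]
wrist_force: [0.8, -0.6, 0.1]
grip_width: 0.0855
1.3 [0.54797744 0.14998283 0.23043995] 61.507847951155235 [-0.22  0.62 -0.22  1.74  0.18  0.81  0.55]
guide [0.6746 0.1345 0.087 ]
collar top view [ 0.5336 -0.2303  0.026 ] scene bbox [ 0.5373 -0.2319  0.026 ]
screw head [ 0.568  -0.2208  0.013 ] [ 0.5697 -0.2189  0.013 ]
```

```bash
python3 -m jog '[0,0.0036,-0.0054,0,0,0,0.0036,-0.0054,0.05,0,0,0.0036,-0.0054,0.09,0,0,0.0036,-0.0054,0.132,0,0,0.0036,-0.0054,0.132,0,0,0.0036,-0.0054,0.132,0]'
python3 - <<'E'
from h import *
a,_=grab("scene",1)
crop(a,230,130,160,120,5,"pics/s1.png")
E
```

```text
time: 1.9
tool_pos: [0.5442, 0.1566, 0.0987]
ee_rot: [[0.475, 0.88, -0.001], [0.88, -0.475, -0.005], [-0.005, 0.002, -1.0]]
wrist_force: [0.1, -0.7, 0.6]
grip_width: 0.0851
```

View pics/s1.png

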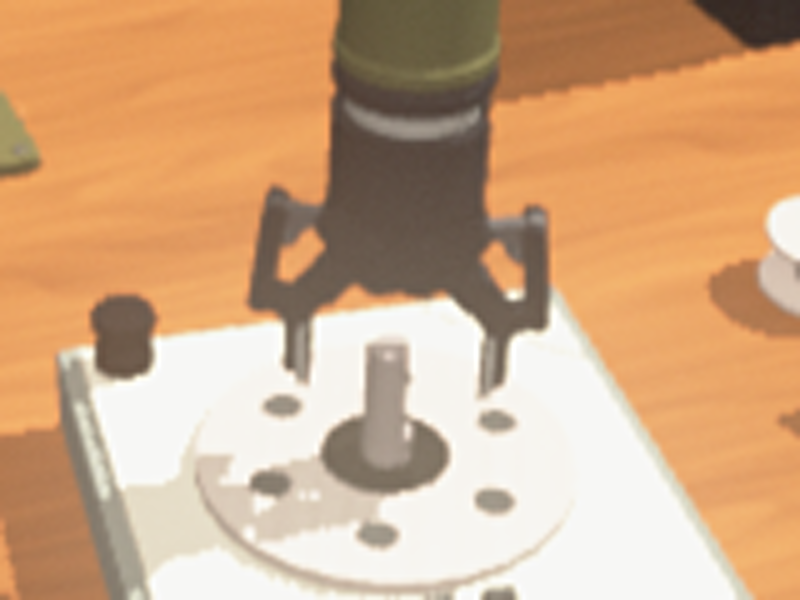

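The fingers straddle the spindle: tips at about (297,375) and (490,385), spindle at (387,345) in the crop. Closing.

```bash
python3 -m jog '[255,0,0,0,0,255,0,0,0,0,255,0,0,0,0,255,0,0,0,0,255,0,0,0,0,255,0,0,0,0,255,0,0,0,0,255,0,0,0,0,255,0,0,0,0]'
python3 - <<'E'
from h import *
s=sense();print(np.round(s['torque'],3))
a,_=grab("scene",2)
crop(a,230,130,160,120,5,"pics/s2.png")
E
```

```text
time: 2.85
tool_pos: [0.5435, 0.1525, 0.1007]
ee_rot: [[0.478, 0.878, -0.002], [0.878, -0.478, -0.01], [-0.01, 0.003, -1.0]]
wrist_force: [-5.5, -6.6, 11.4]
grip_width: 0.0206
[-1.162  0.826 -0.073]
```

View pics/s2.png

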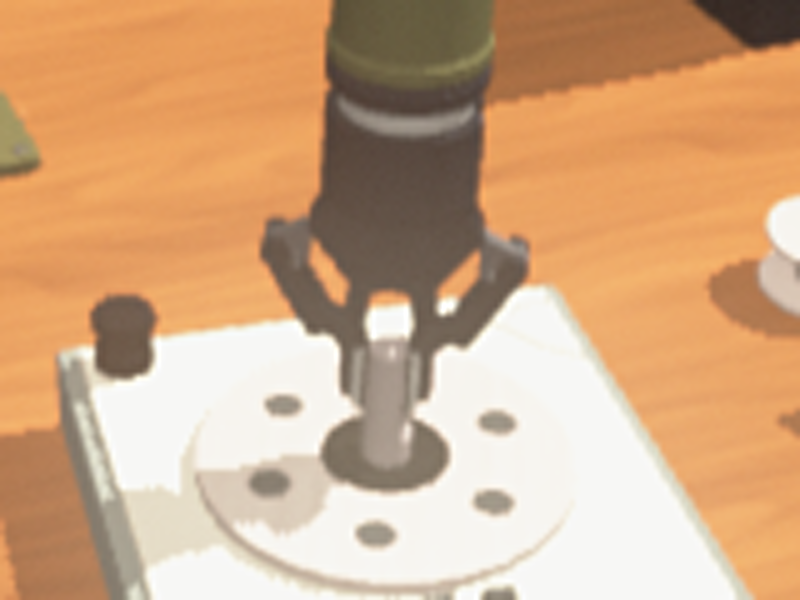

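```bash
python3 -m jog '[255,0,-0.0003,0,0.13,255,0.0001,-0.0006,0,0.26,255,0.0002,-0.0009,0,0.39,255,0.0003,-0.0011,0,0.52,255,0.0005,-0.0014,0,0.65,255,0.0006,-0.0016,0,0.78,255,0.0009,-0.0018,0,0.91,255,0.0011,-0.0019,0,1.04,255,0.0013,-0.002,0,1.14,255,0.0015,-0.0021,0,1.213,255,0.0015,-0.0021,0,1.213,255,0.0015,-0.0021,0,1.213]'
python3 - <<'E'
from h import *
s=sense();R=s['ee_rot'];print(np.degrees(np.arctan2(R[1][0],R[0][0])),np.round(s['torque'],3),np.round(s['joint_positions'],2))
a,_=grab("scene",3);b,_=grab("top",3)
crop(a,230,130,160,120,5,"pics/s3.png");crop(b,190,140,120,110,5,"pics/t3.png")
E
```

```text
time: 4.1
tool_pos: [0.5416, 0.1542, 0.1007]
ee_rot: [[0.99, -0.139, -0.004], [-0.14, -0.99, -0.011], [-0.002, 0.011, -1.0]]
wrist_force: [-2.2, -2.9, 2.6]
grip_width: 0.0204
-8.019706894245667 [ 0.028  0.819 -0.057] [-0.45  0.81  0.15  1.87 -0.21  0.49 -0.3 ]
```

View pics/s3.png

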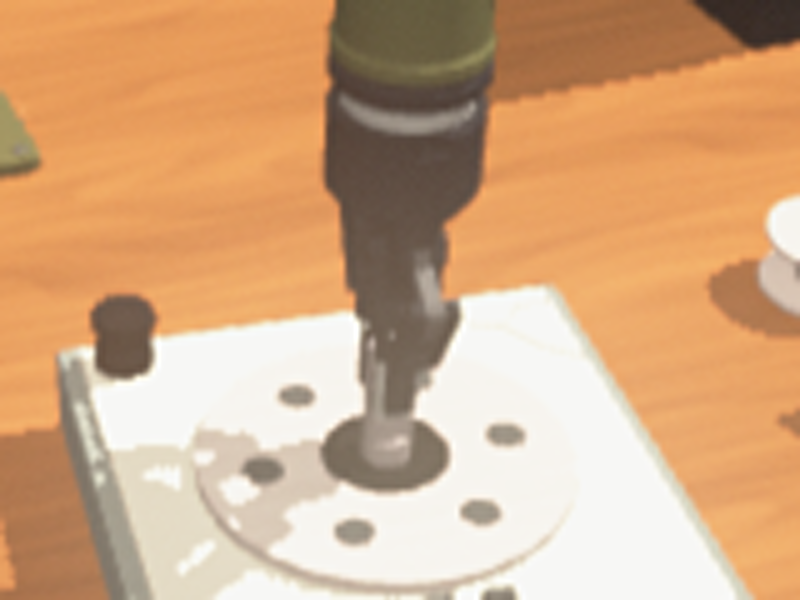

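View pics/t3.png

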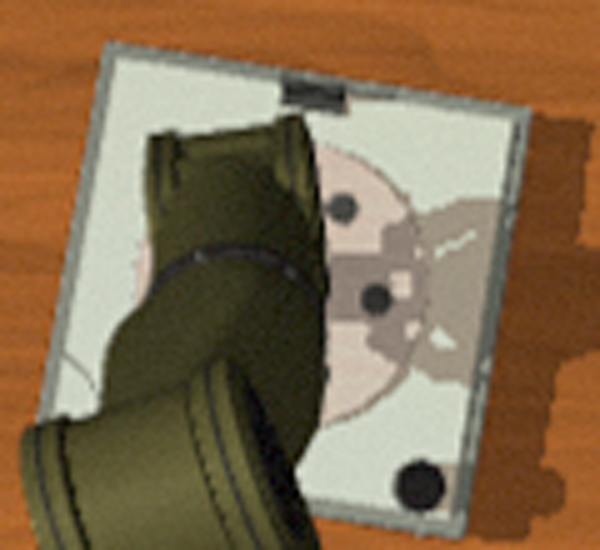

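```bash
python3 -m jog '[0,0,0,0,0,0,0,0,0,0,0,0,0,0,0,0,0,0,0,0,0,0,0,0,0,0,0,0,-0.04,0,0,0,0,-0.09,0,0,0,0,-0.13,0,0,0,0,-0.13,0]'
python3 - <<'E'
from h import *
a,_=grab("scene",4)
crop(a,230,130,160,120,5,"pics/s4.png")
E
```

```text
time: 5.1
tool_pos: [0.5459, 0.1564, 0.2362]
ee_rot: [[0.99, -0.14, 0.008], [-0.14, -0.99, -0.007], [0.009, 0.006, -1.0]]
wrist_force: [0.6, 0.5, 0.5]
grip_width: 0.0857
```

View pics/s4.png

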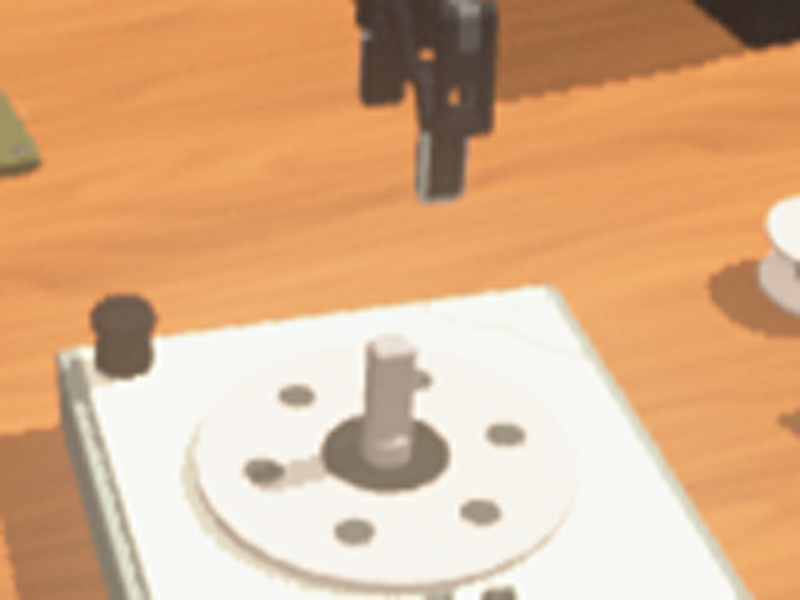

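Run:
```python
from h import *
for n,box in(("top",(340,180,40,40)),("scene",(140,250,40,40))):
    f=np.load(n+"0.npz")["im"];x,y,w,h=box
    g=cv2.resize(f[y:y+h,x:x+w],None,fx=8,fy=8,interpolation=cv2.INTER_CUBIC)
    hsv=cv2.cvtColor(g,cv2.COLOR_RGB2HSV)
    vmin=120 if n=="top" else 200
    m=((hsv[...,0]>=19)&(hsv[...,0]<34)&(hsv[...,1]>100)&(hsv[...,2]>vmin)).astype(np.uint8)
    cs,_=cv2.findContours(m,cv2.RETR_EXTERNAL,cv2.CHAIN_APPROX_NONE);c=max(cs,key=cv2.contourArea)
    e=cv2.fitEllipse(cv2.convexHull(c));p=(np.array(e[0])+.5)/8-.5+[x,y]
    print(n,p,np.array(e[1])/8,ray(n,*p,.026).round(4))
    s=((hsv[...,1]<75)&(hsv[...,2]>110)).astype(np.uint8)
    k,l,st,ce=cv2.connectedComponentsWithStats(s)
    for i in range(1,k):
        if st[i,4]>60:
            q=(ce[i]+.5)/8-.5+[x,y];P=ray(n,*q,.015);print(" steel",q,st[i,4],P.round(4),)
    cv2.imwrite(f"pics/m_{n}.png",np.hstack([cv2.cvtColor(g,cv2.COLOR_RGB2BGR),cv2.merge([m*255,s*255,m*0])]))
```

```text
top [357.86512756 203.05692101] [13.9204731  14.38572311] [ 0.534  -0.2298  0.026 ]
 steel [354.09975627 193.72771588] 718 [ 0.5676 -0.2184  0.015 ]
scene [158.0129776  267.63302422] [14.24312305 21.33384323] [ 0.536  -0.2317  0.026 ]
 steel [166.06133437 279.11589698] 2252 [ 0.5697 -0.2199  0.015 ]
```

View pics/m_top.png

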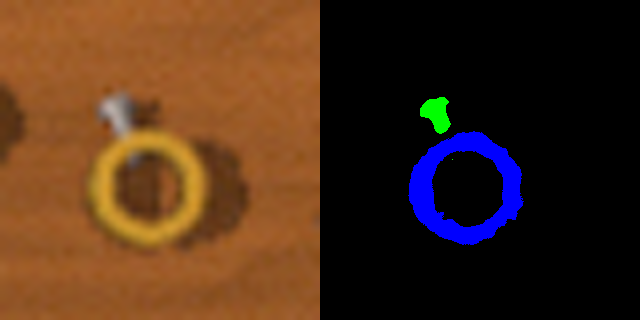

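View pics/m_scene.png

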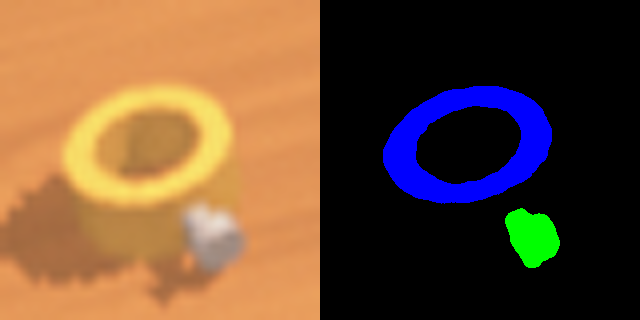

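```bash
python3 -m jog '[0,0.043,0.3854,0,1.1,0,0.043,0.3854,0,1.1,0,0.043,0.3854,0,1.1,0,0.043,0.3854,0,1.1,0,0.043,0.3854,0,1.1,0,0.043,0.3854,0,1.1,0,0.043,0.3854,0,1.1,0,0.043,0.3854,0,1.1,0,0.043,0.3854,0,1.1,0,0.043,0.3854,0,1.1,0,0.043,0.3854,0,1.1,0,0.043,0.3854,0,1.1]'
python3 - <<'E'
from h import *
s=sense();R=s['ee_rot'];print(np.degrees(np.arctan2(R[1][0],R[0][0])),np.round(s['joint_positions'],2))
d=R.T@(np.array([.5345,-.2313,.1])-s['tool_pos']);print("shift",d.round(4))
a,_=grab("scene",5);b,_=grab("top",5)
crop(b,190,140,120,110,5,"pics/t5.png")
crop(a,70,180,160,120,5,"pics/s5.png")
dk=(b.max(2)<95).astype(np.uint8)
w=np.zeros_like(dk);w[160:235,210:285]=dk[160:235,210:285]
n,l,st,ce=cv2.connectedComponentsWithStats(w)
for i in range(1,n):
    if st[i,4]>8:
        P=ray("top",*ce[i],0.067);v=P[:2]-[.545,.1557];print(ce[i].round(2),st[i,4],P.round(4),np.degrees(np.arctan2(v[1],v[0])).round(1)%60)
E
```

```text
time: 6.35
tool_pos: [0.533, -0.2294, 0.236]
ee_rot: [[0.328, -0.945, 0.002], [-0.945, -0.328, -0.007], [0.007, 0.001, -1.0]]
wrist_force: [0.5, 0.3, 0.0]
grip_width: 0.0851
-70.87924680431175 [ 0.05  0.67  0.49  1.72 -0.39  0.84 -0.53]
shift [ 0.0014 -0.0009  0.136 ]
[253.48 160.48] 21 [0.6683 0.1326 0.067 ] 49.4
[239.   178.17] 23 [0.6063 0.1802 0.067 ] 21.8
[258. 181.] 21 [0.5979 0.1154 0.067 ] 22.700000000000003
[246.08 196.64] 249 [0.5436 0.1544 0.067 ] 41.599999999999994
[226.73 193.23] 22 [0.5539 0.2203 0.067 ] 22.200000000000003
[264.58 199.08] 26 [0.5366 0.0917 0.067 ] 22.5
[233.14 211.19] 21 [0.4933 0.1967 0.067 ] 21.599999999999994
[252.73 214.23] 22 [0.4844 0.1304 0.067 ] 22.599999999999994
[273.71 233.35] 17 [0.4216 0.0584 0.067 ] 38.19999999999999
```

View pics/t5.png

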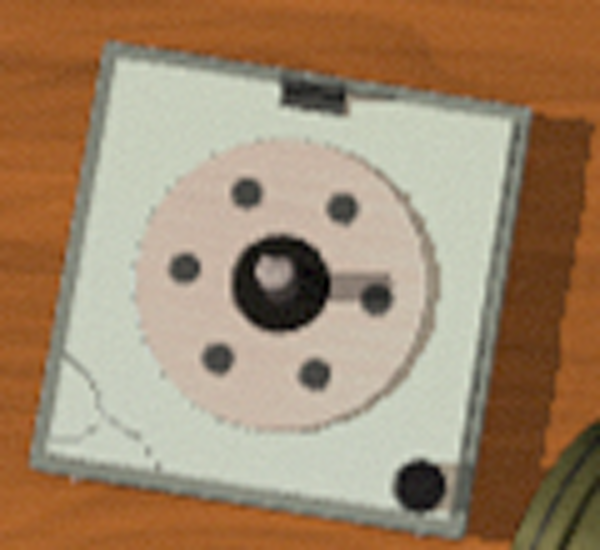

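View pics/s5.png

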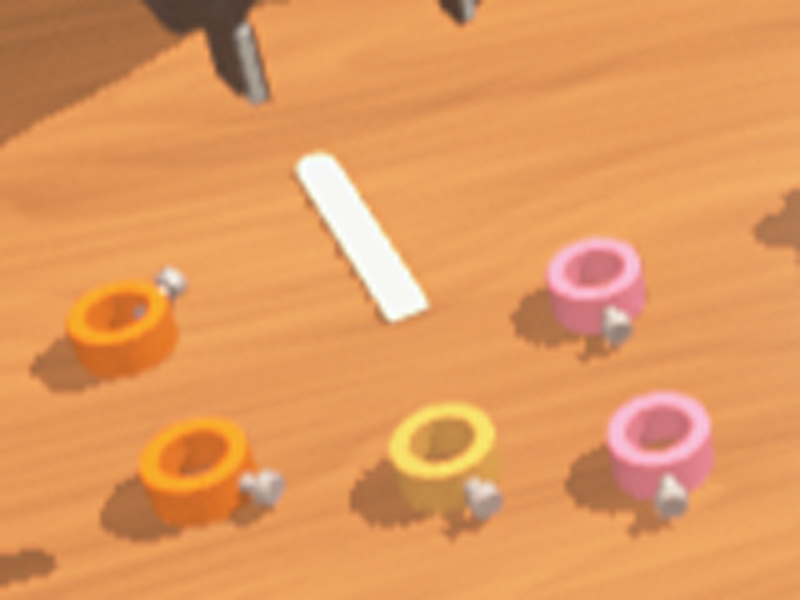

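```bash
python3 -m jog '[40,0.0014,-0.0009,0.05,0,40,0.0014,-0.0009,0.1,0,40,0.0014,-0.0009,0.14,0,40,0.0014,-0.0009,0.18,0,40,0.0014,-0.0009,0.18,0,40,0.0014,-0.0009,0.18,0]'
python3 - <<'E'
from h import *
s=sense();R=s['ee_rot'];d=R.T@(np.array([.5345,-.2313,.006])-s['tool_pos']);print("shift",d.round(4))
a,_=grab("scene",6)
crop(a,90,200,130,100,6,"pics/s6.png")
E
```

```text
time: 7.05
tool_pos: [0.5349, -0.2322, 0.0569]
ee_rot: [[0.327, -0.945, 0.002], [-0.945, -0.327, -0.007], [0.008, 0.001, -1.0]]
wrist_force: [0.6, 0.3, 0.1]
grip_width: 0.0719
shift [-0.0013  0.0001  0.0509]
```

View pics/s6.png

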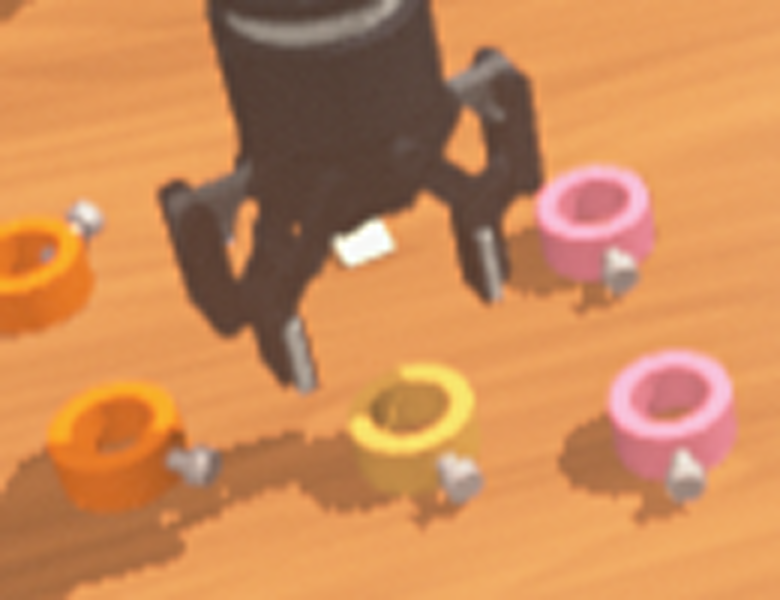

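Run:
```python
from h import *
for z in(.057,.062,.066): print(proj("scene",[.5349,-.2322,z]))
print(ray("scene",155.8,256.8,.064))
```

```text
[155.53463196 258.03590146]
[155.17214303 256.49654204]
[154.88055257 255.25826283]
[ 0.53871863 -0.23097758  0.064     ]
```

```bash
python3 -m jog '[40,-0.001,0,0.03,0,40,-0.001,0,0.045,0,40,-0.001,0,0.05,0,40,-0.001,0,0.05,0,40,-0.001,0,0.05,0]'
python3 - <<'E'
from h import *
a,_=grab("scene",7)
crop(a,90,200,130,100,6,"pics/s7.png")
E
```

```text
time: 7.6
tool_pos: [0.5363, -0.2328, 0.0091]
ee_rot: [[0.327, -0.945, 0.006], [-0.945, -0.327, -0.01], [0.011, -0.002, -1.0]]
wrist_force: [-0.4, 0.5, 0.5]
grip_width: 0.0717
```

View pics/s7.png

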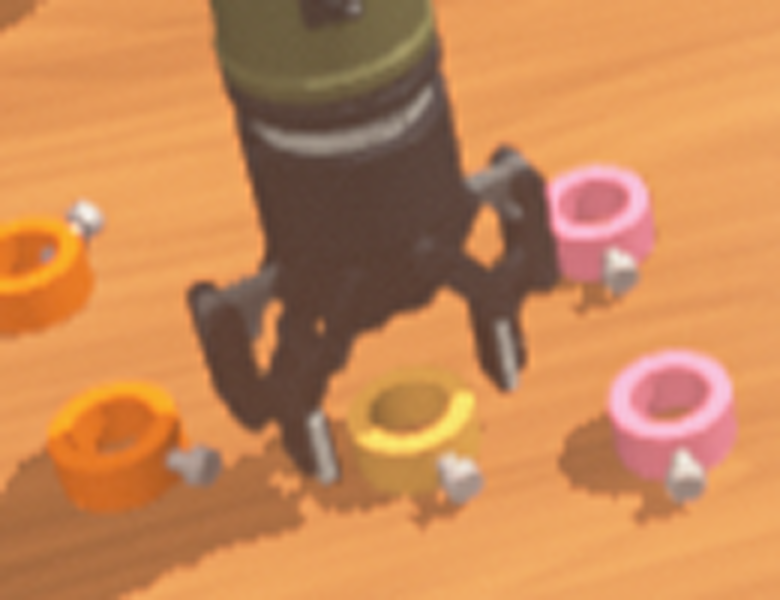

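```bash
python3 -m jog '[60,-0.002,0.001,0.003,0,80,-0.002,0.001,0.003,0,255,-0.002,0.001,0.003,0,255,-0.002,0.001,0.003,0,255,-0.002,0.001,0.003,0,255,-0.002,0.001,0.003,0,255,-0.002,0.001,0.003,0,255,-0.002,0.001,0.003,0]'
python3 - <<'E'
from h import *
a,_=grab("scene",8)
crop(a,90,200,130,100,6,"pics/s8.png")
E
```

```text
time: 8.45
tool_pos: [0.5349, -0.2314, 0.0071]
ee_rot: [[0.327, -0.945, 0.007], [-0.945, -0.327, -0.01], [0.011, -0.003, -1.0]]
wrist_force: [-0.8, 1.2, 6.9]
grip_width: 0.0483
```

View pics/s8.png

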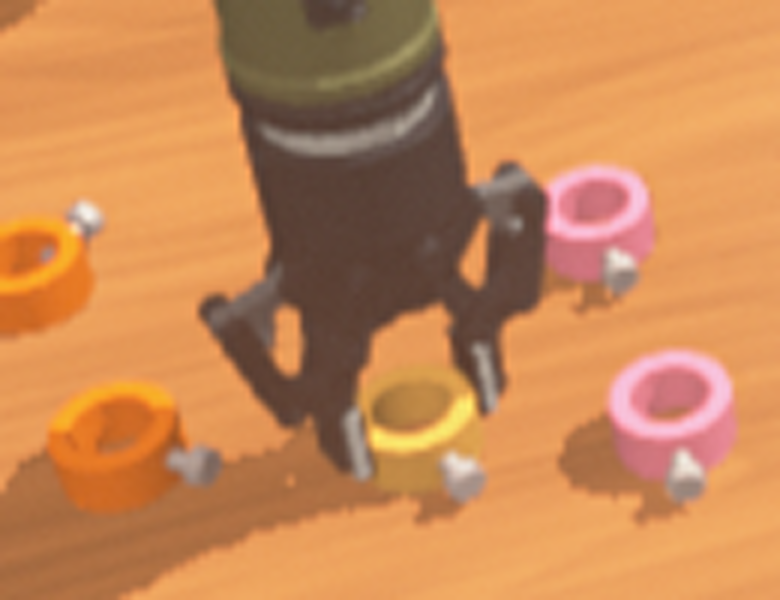

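```bash
python3 -m jog '[255,0,0,-0.02,0,255,0,0,-0.06,0,255,0,0,-0.11,0,255,0,0,-0.16,0,255,0,0,-0.19,0,255,0,0,-0.19,0,255,0,0,-0.19,0]'
python3 - <<'E'
from h import *
a,_=grab("scene",9)
crop(a,80,110,160,120,5,"pics/s9.png")
E
```

```text
time: 9.2
tool_pos: [0.5335, -0.229, 0.197]
ee_rot: [[0.327, -0.945, 0.007], [-0.945, -0.327, -0.009], [0.011, -0.003, -1.0]]
wrist_force: [0.7, -0.4, -3.7]
grip_width: 0.0483
```

View pics/s9.png

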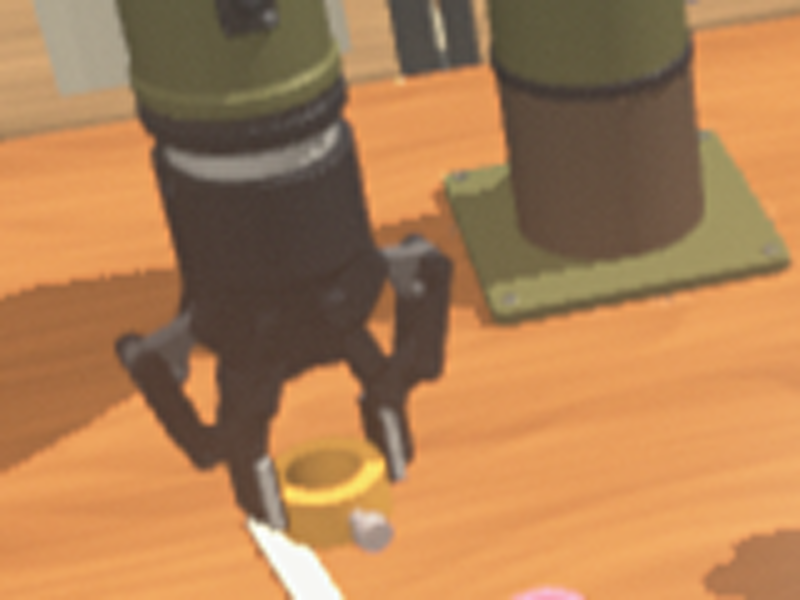

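```bash
python3 -m jog '[255,-0.036,-0.0135,-0.01,0.05,255,-0.076,-0.0285,-0.01,0.1,255,-0.116,-0.0435,-0.01,0.15,255,-0.156,-0.0585,-0.01,0.2,255,-0.196,-0.0735,-0.01,0.25,255,-0.236,-0.0885,-0.01,0.3,255,-0.276,-0.104,-0.01,0.35,255,-0.312,-0.117,-0.01,0.4,255,-0.34,-0.128,-0.01,0.45,255,-0.355,-0.134,-0.01,0.47,255,-0.3592,-0.1354,-0.01,0.47,255,-0.3592,-0.1354,-0.01,0.47]'
python3 - <<'E'
from h import *
s=sense();R=s['ee_rot'];print(np.degrees(np.arctan2(R[1][0],R[0][0])))
d=R.T@(np.array([.544,.1547,.15])-s['tool_pos']);print("shift",d.round(4))
a,_=grab("scene",10);b,_=grab("top",10)
crop(a,230,110,160,120,5,"pics/s10.png")
crop(b,190,140,120,110,5,"pics/t10.png")
E
```

```text
time: 10.45
tool_pos: [0.5421, 0.1551, 0.2014]
ee_rot: [[-0.135, -0.991, 0.002], [-0.991, 0.135, -0.009], [0.009, -0.003, -1.0]]
wrist_force: [1.0, -0.6, -2.3]
grip_width: 0.0483
-97.74321888731573
shift [-0.0003 -0.0018  0.0514]
```

View pics/s10.png

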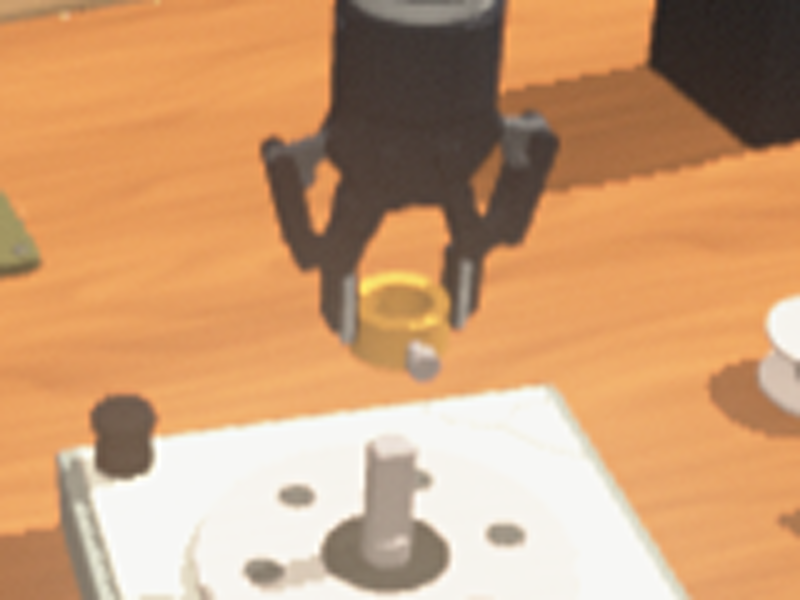

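View pics/t10.png

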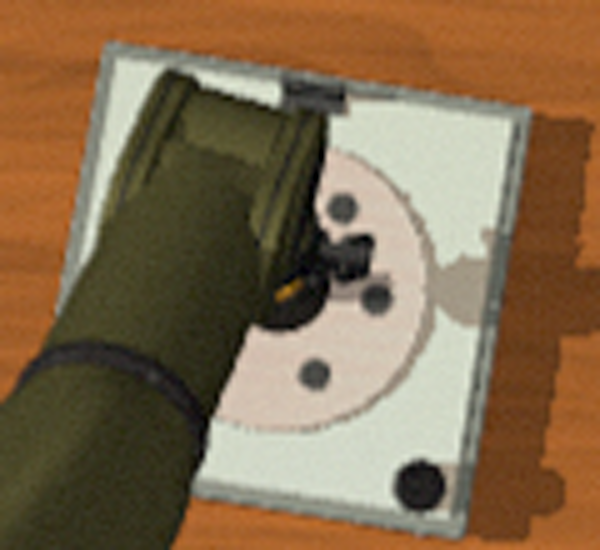

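```bash
cat > col.py <<'E'
from h import *
def col(f,box,ztop,vmin=150,tag=None):
    x,y,w,h=box
    g=cv2.resize(f[y:y+h,x:x+w],None,fx=8,fy=8,interpolation=cv2.INTER_CUBIC)
    hsv=cv2.cvtColor(g,cv2.COLOR_RGB2HSV)
    m=((hsv[...,0]>=17)&(hsv[...,0]<34)&(hsv[...,1]>90)&(hsv[...,2]>vmin)).astype(np.uint8)
    cs,_=cv2.findContours(m,cv2.RETR_EXTERNAL,cv2.CHAIN_APPROX_NONE);c=max(cs,key=cv2.contourArea)
    r=cv2.boundingRect(c);print("bbox",(np.array(r)/8+[x,y,0,0]).round(2))
    e=cv2.fitEllipse(cv2.convexHull(c));p=(np.array(e[0])+.5)/8-.5+[x,y]
    print(p,np.array(e[1])/8,ray("scene",*p,ztop).round(4))
    if tag: cv2.imwrite(tag,np.hstack([cv2.cvtColor(g,cv2.COLOR_RGB2BGR),cv2.merge([m*255]*3)]))
E
python3 - <<'E'
from col import *
a=np.load("scene10.npz")["im"]
col(a,(290,155,40,40),.2203,150,"pics/m10.png")
for z in(.1943,.2203): print(proj("scene",[.544,.1547,z]),proj("scene",[.5421,.1551,z]))
print("spindle top",proj("scene",[.544,.1547,.137]))
# spindle edges at D height row 205..211 now
for v in (203,206,209,212): print(a[v,298:318].sum(1)//3)
E
```

```text
bbox [301.62 164.    18.12  16.5 ]
[310.81139183 171.74889755] [15.58392811 21.06121254] [0.5523 0.1546 0.2203]
[308.85499538 179.16180769] [308.67614652 178.72783202]
[309.4007157  170.00603435] [309.21823518 169.57908712]
spindle top [307.70997082 198.37235343]
[242 242 243 244 244 167 141 150 152 154 154 154 153 150 162 208 236 239
 243 243]
[242 242 243 244 243 156 140 152 154 155 154 155 154 153 156 157 147 155
 207 243]
[242 242 243 242 225 148 144 154 154 154 155 157 155 156 192 247 244 243
 243 243]
[244 245 238 237 208 147 148 154 155 156 156 156 155 160 207 246 244 243
 243 243]
```

View pics/m10.png

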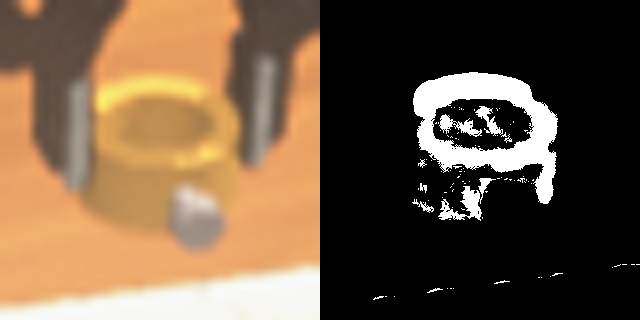

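```bash
python3 -m jog '[255,-0.0003,-0.0018,0.02,0,255,-0.0003,-0.0018,0.045,0,255,-0.0003,-0.0018,0.045,0,255,-0.0003,-0.0018,0.045,0]'
python3 - <<'E'
from h import *
s=sense();R=s['ee_rot'];print(np.degrees(np.arctan2(R[1][0],R[0][0])))
d=R.T@(np.array([.544,.1547,.1036])-s['tool_pos']);print("shift",d.round(4))
a,_=grab("scene",11)
crop(a,250,130,120,90,6,"pics/s11.png")
E
```

```text
time: 10.95
tool_pos: [0.5447, 0.1513, 0.1576]
ee_rot: [[-0.14, -0.99, 0.003], [-0.99, 0.14, -0.01], [0.01, -0.004, -1.0]]
wrist_force: [1.0, -0.4, -1.1]
grip_width: 0.0485
-98.06509809343429
shift [-0.0038  0.0014  0.054 ]
```

View pics/s11.png

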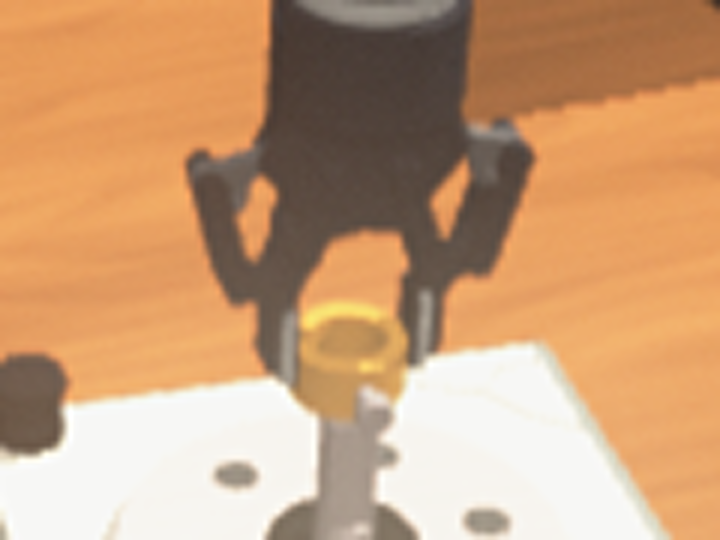

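```bash
python3 -m jog '[255,-0.0038,0.0014,0.005,0,255,-0.0038,0.0014,0.005,0,255,-0.0038,0.0014,0.005,0,255,-0.0038,0.0014,0.005,0]'
python3 - <<'E'
from h import *
s=sense();R=s['ee_rot'];print(np.degrees(np.arctan2(R[1][0],R[0][0])))
d=R.T@(np.array([.544,.1547,.1036])-s['tool_pos']);print("shift",d.round(4))
E
```

```text
time: 11.4
tool_pos: [0.5447, 0.1556, 0.1535]
ee_rot: [[-0.14, -0.99, 0.005], [-0.99, 0.14, -0.01], [0.009, -0.006, -1.0]]
wrist_force: [-0.3, 0.2, -1.5]
grip_width: 0.048
-98.02404195877368
shift [0.0006 0.0009 0.0499]
```

```bash
python3 -m jog '[255,0.0006,0.0009,0.004,0,255,0.0006,0.0009,0.008,0,255,0.0006,0.0009,0.012,0,255,0.0006,0.0009,0.015,0,255,0.0006,0.0009,0.015,0]'
python3 - <<'E'
from h import *
s=sense();R=s['ee_rot'];print(np.degrees(np.arctan2(R[1][0],R[0][0])),np.round(s['torque'],2))
d=R.T@(np.array([.544,.1547,.1036])-s['tool_pos']);print("shift",d.round(4))
a,_=grab("scene",12)
crop(a,270,150,80,60,9,"pics/s12.png")
E
```

```text
time: 11.9
tool_pos: [0.5434, 0.155, 0.1379]
ee_rot: [[-0.14, -0.99, 0.004], [-0.99, 0.14, -0.01], [0.01, -0.005, -1.0]]
wrist_force: [0.0, 0.9, -1.6]
grip_width: 0.0485
-98.02630866280268 [-0.03 -0.01  0.01]
shift [-0.0001 -0.0004  0.0343]
```

View pics/s12.png

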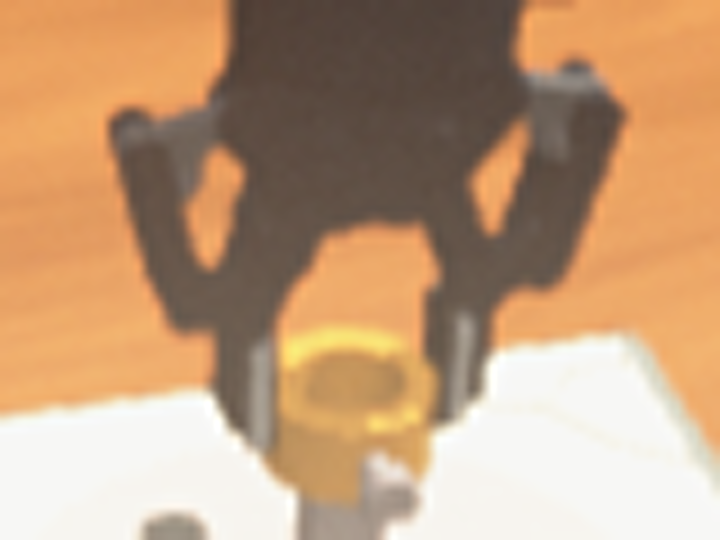

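```bash
python3 -m jog '[255,-0.0001,-0.0004,0.004,0,255,-0.0001,-0.0004,0.008,0,255,-0.0001,-0.0004,0.012,0,255,-0.0001,-0.0004,0.016,0,255,-0.0001,-0.0004,0.017,0,255,-0.0001,-0.0004,0.017,0]'
python3 - <<'E'
from h import *
s=sense();R=s['ee_rot'];print(np.degrees(np.arctan2(R[1][0],R[0][0])),np.round(s['torque'],2))
d=R.T@(np.array([.544,.1547,.1036])-s['tool_pos']);print("shift",d.round(4))
E
```

```text
time: 12.55
tool_pos: [0.544, 0.1548, 0.121]
ee_rot: [[-0.14, -0.99, 0.004], [-0.99, 0.14, -0.01], [0.01, -0.005, -1.0]]
wrist_force: [-0.5, 0.1, -1.4]
grip_width: 0.0484
-98.03175290602651 [-0.02  0.01  0.01]
shift [-0.0001  0.0001  0.0174]
```

```bash
python3 -m jog '[255,0,0,0.004,0,255,0,0,0.008,0,255,0,0,0.012,0,255,0,0,0.016,0,255,0,0,0.0175,0,255,0,0,0.0175,0]'
python3 - <<'E'
from h import *
s=sense();R=s['ee_rot'];print(np.degrees(np.arctan2(R[1][0],R[0][0])),np.round(s['torque'],2))
d=R.T@(np.array([.544,.1547,.1036])-s['tool_pos']);print("shift",d.round(4))
a,_=grab("scene",13)
crop(a,270,160,80,60,9,"pics/s13.png")
E
```

```text
time: 13.15
tool_pos: [0.5439, 0.1545, 0.1032]
ee_rot: [[-0.14, -0.99, 0.003], [-0.99, 0.14, -0.01], [0.01, -0.005, -1.0]]
wrist_force: [0.7, -0.3, -1.6]
grip_width: 0.048
-98.0348653807922 [ 0.    0.02 -0.03]
shift [-0.0002 -0.0001 -0.0004]
```

View pics/s13.png

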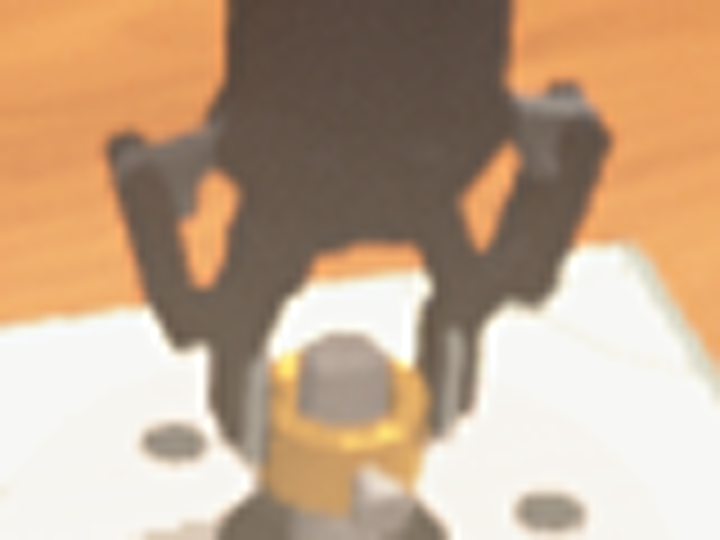

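```bash
python3 -m jog '[255,0.002,0,0,0,255,0.003,0,0,0,255,0.004,0,0,0,255,0.004,0,0,0]'; python3 -m jog '[255,0.0005,0,0,0,255,0.001,0,0,0,255,0.001,0,0,0]'
```

```text
time: 13.6
tool_pos: [0.5438, 0.1516, 0.1035]
ee_rot: [[-0.139, -0.99, 0.004], [-0.99, 0.139, -0.009], [0.008, -0.006, -1.0]]
wrist_force: [0.9, 3.6, -2.8]
grip_width: 0.0481
time: 13.9
tool_pos: [0.5438, 0.1515, 0.1035]
ee_rot: [[-0.138, -0.99, 0.005], [-0.99, 0.138, -0.008], [0.007, -0.006, -1.0]]
wrist_force: [0.5, 5.3, -3.4]
grip_width: 0.048
```

```bash
python3 -m jog '[255,-0.002,0,0,0,255,-0.004,0,0,0,255,-0.006,0,0,0,255,-0.007,0,0,0,255,-0.007,0,0,0]'; python3 -m jog '[255,-0.0005,0,0,0,255,-0.001,0,0,0,255,-0.001,0,0,0]'
```

```text
time: 14.4
tool_pos: [0.5446, 0.1577, 0.1034]
ee_rot: [[-0.139, -0.99, 0.004], [-0.99, 0.139, -0.009], [0.008, -0.006, -1.0]]
wrist_force: [-0.5, -1.0, -1.9]
grip_width: 0.0483
time: 14.7
tool_pos: [0.5446, 0.1578, 0.1034]
ee_rot: [[-0.14, -0.99, 0.004], [-0.99, 0.139, -0.01], [0.009, -0.006, -1.0]]
wrist_force: [-0.3, -2.5, -2.6]
grip_width: 0.0483
```

```bash
python3 -m jog '[255,0.0015,0,0,0,255,0.0031,0,0,0,255,0.0031,0,0,0,255,0.0031,0,0,0]'; python3 -m jog '[255,0,0.0005,0,0,255,0,0.001,0,0,255,0,0.0015,0,0,255,0,0.002,0,0,255,0,0.002,0,0]'
```

```text
time: 15.1
tool_pos: [0.5442, 0.1551, 0.1035]
ee_rot: [[-0.139, -0.99, 0.004], [-0.99, 0.139, -0.009], [0.009, -0.006, -1.0]]
wrist_force: [-0.7, 0.6, -2.3]
grip_width: 0.0483
time: 15.6
tool_pos: [0.5422, 0.1554, 0.1035]
ee_rot: [[-0.139, -0.99, 0.004], [-0.99, 0.139, -0.009], [0.009, -0.005, -1.0]]
wrist_force: [0.8, 0.4, -1.6]
grip_width: 0.0482
```

```bash
python3 -m jog '[255,0.0003,0.0005,0,0,255,0.0003,0.001,0,0,255,0.0003,0.001,0,0]'; python3 -m jog '[255,0,0.0005,0,0,255,0,0.001,0,0,255,0,0.001,0,0]'
```

```text
time: 15.9
tool_pos: [0.5416, 0.1552, 0.1036]
ee_rot: [[-0.139, -0.99, 0.005], [-0.99, 0.139, -0.009], [0.009, -0.006, -1.0]]
wrist_force: [1.3, 0.0, -3.3]
grip_width: 0.0483
time: 16.2
tool_pos: [0.5415, 0.1552, 0.1037]
ee_rot: [[-0.139, -0.99, 0.007], [-0.99, 0.139, -0.01], [0.009, -0.008, -1.0]]
wrist_force: [3.8, -0.0, -3.7]
grip_width: 0.0483
```

```bash
python3 -m jog '[255,0,0.0008,0,0,255,0,0.0018,0,0,255,0,0.0018,0,0,255,0,0.0018,0,0]'
python3 - <<'E'
from h import *
s=sense();R=s['ee_rot'];print(np.degrees(np.arctan2(R[1][0],R[0][0])),np.round(s['torque'],2),s['wrist_force'])
a,_=grab("scene",14);b,_=grab("top",14)
crop(a,250,150,110,90,7,"pics/s14.png");crop(b,190,140,120,110,5,"pics/t14.png")
cv2.imwrite("pics/full14.png",cv2.cvtColor(a,cv2.COLOR_RGB2BGR))
s=sense();print(s['time'],s['wrist_force'].round(1),s['tool_pos'].round(4))
dk=(b.max(2)<95).astype(np.uint8)
w=np.zeros_like(dk);w[160:235,210:285]=dk[160:235,210:285]
n,l,st,ce=cv2.connectedComponentsWithStats(w)
for i in range(1,n):
    if 8<st[i,4]<40: 
        P=ray("top",*ce[i],0.067);v=P[:2]-[.545,.1557];print(ce[i].round(2),st[i,4],np.hypot(*v).round(3),np.degrees(np.arctan2(v[1],v[0])).round(1)%60)
E
```

```text
time: 16.6
tool_pos: [0.5415, 0.1552, 0.104]
ee_rot: [[-0.14, -0.99, 0.011], [-0.99, 0.14, -0.01], [0.009, -0.012, -1.0]]
wrist_force: [6.6, -0.9, -5.1]
grip_width: 0.0482
-98.02826703083505 [-0.1  -1.24 -0.02] [ 6.57717299 -0.94337014 -5.05851789]
16.7 [ 5.2 -0.2 -5.4] [0.5415 0.1552 0.104 ]
[253.48 160.48] 21 0.125 49.4
[252.65 214.4 ] 20 0.066 22.19999999999999
[273.71 233.35] 17 0.157 38.19999999999999
```

View pics/s14.png

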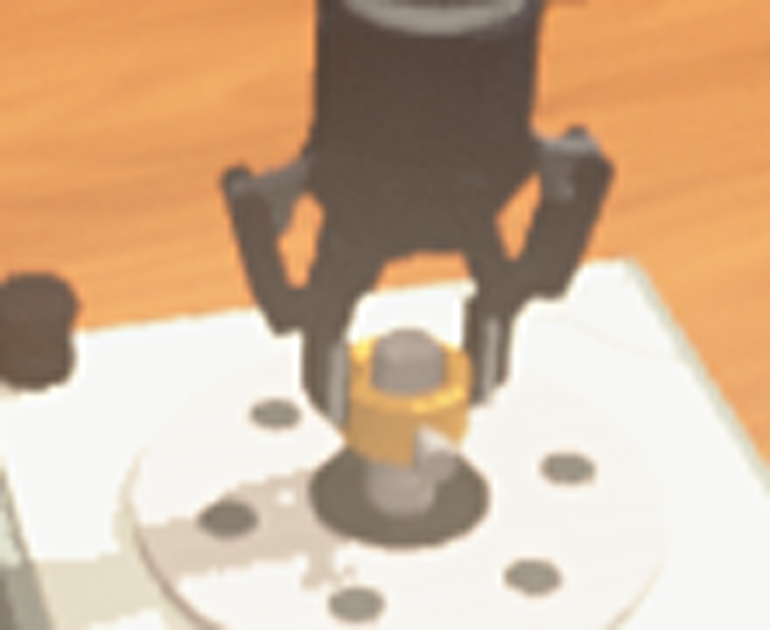

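View pics/t14.png

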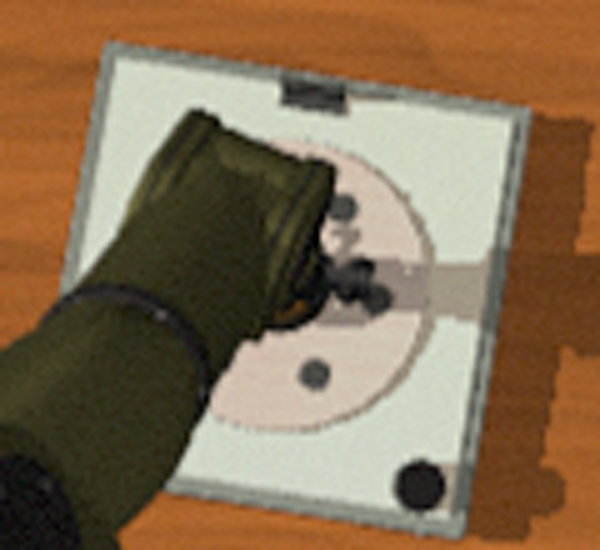

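View pics/full14.png

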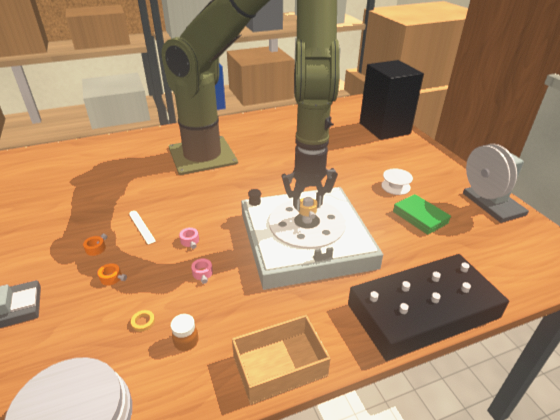

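```bash
python3 -c "
from station import *
s=sense();print(s['time'],s['wrist_force'].round(1));print(hand_in())"
```

```text
16.7 [ 5.2 -0.2 -5.4]
the job is handed in; nothing more can be done
None
```

I turned the spindle until its flat faced the key guide. I then lifted the brass collar with the thumb-screw and lowered it over the spindle, screw on the flat's side. It is still held there with the screw tip drawn against the flat. The job was handed in at 16.7 s.

**Flat direction:** the disc holes show a turn of about 70°. The flat then points along about -7.8° in the world frame, and the guide direction taken from the light box edges is also about -7.8°. A rough sighting of the guide itself gave -9.3°, still well inside the 0.2 rad tolerance. With the collar pressed on, one clearly visible hole still showed no change.

**Centring:** I nudged the collar sideways both ways and found 6.1 mm of play, so I pressed from the middle.

**Contact:** the collar met the flat about 2.6 mm back from centre, against 3 mm nominal. It is pressing with 5–6.6 N.

**Height and uprightness:** the collar's underside is at about 97 mm and its top at about 123 mm, both within the flat (82–137 mm) and clear of the disc. I worked these heights out from the grip and did not measure them separately. The tool tilts by less than 1°, and the collar looks level in the picture.

**Bystanders:** none looks moved in the last pictures; I did not measure their positions again.

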